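# Locate a spacer in the corner of the mill's rail and stop

### The job

Set the loose rectangular aluminium spacer against the mill table's locating corner without picking it up: with the fingertips, first push it across the plate until its long side lies flat against the rail, then slide it along the rail into the pocket of the stop until its end is fully home. Leave it flat on the plate, flush against both the rail and the stop face, then take the hand away; do not disturb the other things.

Things in the scene. Friction and masses are not known exactly. Their poses are not given: they have to be found in the camera images.
- mill_table: Fixed slide table: dark steel plate 200 (x) x 340 (y) mm, top 40 mm above the bench, bellows beyond both ends. Origin: on the bench under the plate's centre, z up. An aluminium rail, 25 mm wide, 14 mm high above the plate, runs the plate's whole length parallel to this y; its flat guiding face looks to -x at x = +60 mm. Place and yaw vary.
- stop: Fixed aluminium stop over the rail's +y part, its place along the rail varies; axes as the mill table's. Origin: inner corner of its pocket at plate-top height. Pocket opens to -y: rail face at x = 0, stop face at y = 0, outer jaw's inner face at x = -40 mm from y = 0 to -15 mm, then flaring to x = -47 at y = -27. Jaw 14 mm thick, 14 mm high; bridge and screw to 26 mm high.
- home (a point): A point on the plate in the pocket: where the origin of the spacer lies when fully home (stop x = -18, y = -30 mm); the spacer then sticks 33 mm out of the jaw's flared mouth. Axes as the stop's.
- spacer: Loose aluminium block 36 mm (its x) x 60 mm (its y) x 16 mm high, about 70 to 120 g, two dark hole marks on top, lying flat on the plate between the rail and the table's -x edge, turned up to 0.4 rad against the rail. Origin: centre of its underside. Its axes are parallel to the stop's when it is home (a half turn is equally good).
- collar: Bystander on the plate: steel ring 34 mm across, 16 mm high. Origin: centre of its underside.
- collet: Bystander on the plate: upright round steel collet, 27 mm across, 34 mm high. Origin: centre of its underside.
- screwdriver: Bystander on the bench: screwdriver lying flat.
- brush: Bystander on the bench: brush lying flat.
- wrench: Bystander on the bench: wrench lying flat.
- hex_key: Bystander on the bench: L-shaped hex key lying flat, long arm 90 mm.
- oil: Bystander on the bench: closed white bottle, 56 mm across, 140 mm high. Origin: centre of its underside.
- screw_jar: Bystander on the bench: closed jar, 60 mm across, 70 mm high. Origin: centre of its underside.
Things that resemble listed ones, but are neither listed nor needed, are in the scene too. Leave any brown, pink or yellow look-alike of the spacer alone.

How it is judged (in metres and radians):
On the way, in this order (a step that is already met when the one before it is completed fails the run):
1. the spacer's long side lies flat against the rail (within 3.5 mm and 0.06 rad) while it is still outside the pocket (x of spacer in the frame of stop above -0.0215 m and angle between the x axis of spacer and the x axis of stop, either way round below 0.06 rad and y of spacer in the frame of stop below -0.067 m), for 0.2 s.
2. the spacer is home in the pocket, within 3.5 mm of the rail and of the stop face (x of spacer in the frame of stop above -0.0215 m and y of spacer in the frame of stop above -0.0335 m and angle between the x axis of spacer and the x axis of stop, either way round below 0.06 rad), for 0.2 s.
At the end, for the whole second after the job is handed in: The spacer lies flat on the plate at rest in the pocket, within 3.5 mm of the rail and of the stop face and turned less than 0.06 rad; collar and collet within 15 mm of where they were (all of step 2 and z of spacer in the frame of stop between -0.003 and 0.003 m and angle between spacer's own z axis and vertical below 0.06 rad and linear speed of spacer below 0.01 m/s and distance of each of collar, collet from where it was at the start of the episode below 0.015 m); the robot touches nothing.
It fails at once if the spacer is lifted more than 6 mm off the plate or tipped over 0.3 rad (z of spacer in the frame of stop above 0.006 m or angle between spacer's own z axis and vertical above 0.3 rad).
It fails at once if the spacer comes near the pocket (centre within 85 mm of the stop face) while more than 10 mm off the rail (y of spacer in the frame of stop above -0.085 m and x of spacer in the frame of stop below -0.028 m).
It fails at once if a bystander is moved more than 15 mm (distance of any of collar, collet, screwdriver, brush, wrench, hex_key, oil, screw_jar from where it was at the start of the episode above 0.015 m).
It also fails if it takes over 58 s, if anything falls off the work surface, if the arm or the gripper's body presses on something with over 40 N, if the wrist force passes 120 N, or if a joint passes its speed limit or range.

### The arm

A 7-joint arm with a two-finger parallel gripper is mounted at the origin on the work surface. World frame = base frame: x ahead of the robot, y to its left, z up, the work surface at z = 0. Lengths are in mm, angles in rad, forces in N, time in s.
With the tool pointing down it reaches from about 400 to 875 mm from the base axis. Payload 4.4 kg.
Tool frame: the origin (TCP) lies on the centre line of the jaws, within the pads' length; the fingertips stand 25 mm ahead of it and the grasp point (between the pads) lies 6 mm ahead of it (ctrl.finger_overhang is the distance from the TCP to the fingertips, in mm); z points along the fingers, y is the line along which they close (so a half turn about z gives the same grasp; the last joint's range is limited). The gripper opens to 85 mm and grips with 20 to 120 N. Pads are 22 mm wide; open, the fingers measure 114 mm over their backs; the gripper's body (76 mm by 85 mm) begins 54 mm behind the grasp point. The pads swing forward as they close: fully open they stand 13 mm farther back than shut.
Start: joints at [-1.311, 0.628, 0.038, 1.517, -0.027, 0.996, -0.02], TCP at [208.021, 615.829, 256.313] pointing down, gripper open.
Joint ranges: [-3.06, 3.06], [-0.37, 2.12], [-1.25, 1.32], [0.18, 2.47], [-1.1, 4.24], [0.23, 1.98], [-2.94, 2.94]. Speed limits (rad/s): [2.57, 2.57, 3.14, 3.14, 3.14, 3.14, 3.14].

### API

Orientations are given as [roll, pitch, yaw] about the fixed x, y, z axes, in that order (R = Rz(yaw) Ry(pitch) Rx(roll)).
In Python, from cell import ctrl gives the robot as it stands. The module is installed in compiled form; this text tells all that it offers.
- The arm moves only by the tool play_rows, never from a script. Its argument "targets" is a list of rows, each a list of 5 numbers: the closure, from 0 (fully open) to 1 (shut), then the shift along the tool's x, y, z in cm, then the turn about the tool's z in degrees. In form: [[gripper, dx, dy, dz, spin], ...]. A call has 1 to 10 rows; each row is the pose to reach, as a shift and turn from the pose commanded when the call began, along the tool's axes at that moment; what a row does not reach only later rows make up. A row lasts 1/10 s, in which the tool goes at most 50 mm and 8.59 degrees, less where a joint would pass 70% of its speed; a pose out of reach is approached as far as the arm can. A call with a gripper value outside its range is refused whole. The fingers move at their own pace and stop on an object; the grip force is fixed at half the most. Time passes only in rows, so rows that repeat a pose let the fingers close. It gives the time, the measured TCP pose, the force, the opening and the grip force at its end, in the units of the state.
- ctrl.read_state(): the state, without advancing time (a new reading comes with each control period).
- ctrl.get_image(name): name is "scene" or "top" or "wrist"; returns (picture, depth): 420x560x3 uint8, red, green, blue; 420x560 float32, mm along the optical axis (not along the pixel's ray), 0 where there is no reading.
- ctrl.calibration(name): a dict with "vfov" (degrees; the focal length in pixels is half the picture's height over the tangent of half this angle, whatever the lens; pixels are square), "cx", "cy" (the principal point, pixels), "extrinsics" (4x4, takes a point from camera to world coordinates); the wrist camera has in their place "mount" (4x4, takes a point from camera to tool coordinates, whose origin is the TCP and whose axes are the flange's). Camera axes: x right, y down, z forward; pixel columns grow to the right and rows downward; lengths in mm; the calibration is good to about 2 mm. The wrist camera is an equidistant fisheye: a pixel r from the principal point sees the ray r / f radians off the axis. A picture is of the moment at which its call begins: read the wrist's pose just before it. calibration takes no time and is no camera call.
- ctrl.finish_job(): hands the job in; it is judged then, once.
Trained networks look in the newest picture that a camera, given by its name, has taken for a name from the list of things; names that differ only in an ending like _2 or _b are one class to them, and where a whole thing is asked for, a point or a joint stands for the part that bears it (a point fixed in the world has none). Each returns a list of dicts, best first, with "confidence" (0 to 1); they miss things now and then, are a little off and sometimes report something else, mostly with a low value. They report only what shows in the picture. A call takes as long as a camera call. They do not tell look-alikes from the thing itself.
- ctrl.search_frame(camera, name): "bbox" ([left, top, right, bottom] in pixels, round what is visible of it).
- ctrl.trace(camera, name): "pixels" (420x560 bool, what is visible of it) and "bbox" ([left, top, right, bottom] in pixels, round what is visible of it).
The state is a dict: "clock": time; "qpos": joint angles; "qd": joint speeds; "tau": joint torques, N m; "eef_pos": TCP position; "tool_rot": TCP orientation; "force": force on the tool from outside, world axes, zero at the start; "torque": the same for the moment, N m; "width": finger opening in mm; "gripper_force": force on a finger pad.
Only numpy, scipy, OpenCV 4.12 (cv2) and the standard library are available. Lean on these libraries where they do the work, as an engineer would, in place of code of your own. Each camera call takes 0.05 s, during which the arm holds its last target. There are 200 camera calls.

## Working session

There is one attempt and no reset: what is moved stays moved. The work goes in short steps, Python scripts to look and compute and a tool call to move; the robot and the scene stay as the last step left them, time stands still between calls to the robot, and variables do not carry over. Pictures are saved under pics/ and viewed, at most 12 in all, crops included, and the job is handed in when it is done.

Besides the shell and the picture viewer there is one more tool, called after "Call:" in YAML: its name, and indented under it one key for each argument. play_rows: Moves the arm, as the interface text tells. Its arguments: {"type":"object","properties":{"targets":{"type":"array"}},"required":["targets"]}

```bash
mkdir -p pics; cat > h.py <<'E'
import numpy as np, cv2
from cell import ctrl
from scipy.spatial.transform import Rotation as R
def look(n,fn=None):
    s=ctrl.read_state(); im,d=ctrl.get_image(n)
    if fn: cv2.imwrite('pics/'+fn,im[:,:,::-1])
    return s,im,d
def world(n,u,v,d):
    """pixels (arrays) + depth -> world, pinhole cameras"""
    c=ctrl.calibration(n); f=210/np.tan(np.radians(c['vfov'])/2); E=np.array(c['extrinsics'])
    p=np.stack([(u-c['cx'])/f*d,(v-c['cy'])/f*d,d],-1)
    return p@E[:3,:3].T+E[:3,3]
E
python3 - <<'E'
from h import *
s,im,d=look('top','top0.png'); print(s['eef_pos'],s['tool_rot'],s['width'],s['force'])
for n in ['spacer','stop','mill_table','collar','collet']:
    for r in ctrl.trace('top',n)[:4]:
        m=r['pixels']&(d>0); v,u=np.nonzero(m); p=world('top',u,v,d[m])
        print(n,round(r['confidence'],2),np.round(r['bbox']),np.round(np.median(p,0)),np.round(np.percentile(p[:,2],95)),np.median(im[m],0))
look('scene','scene0.png')
E
```

```text
[207.84735292 615.27320243 255.39827865] [-3.13972473e+00  4.75920745e-05  2.81581175e+00] 85.35024695029952 [-0.59092448 -0.16656352 -0.27383018]
spacer 0.68 [247. 240. 264. 261.] [345.  78.  16.] 19.0 [176. 123.  84.]
spacer 0.66 [325. 245. 345. 266.] [ 329. -155.   16.] 20.0 [245. 246.  98.]
spacer 0.51 [295. 180. 319. 191.] [527. -82.  56.] 60.0 [245. 247. 247.]
spacer 0.49 [369. 138. 395. 152.] [ 654. -315.   16.] 20.0 [245.  185.5 219. ]
stop 0.53 [244. 134. 258. 168.] [624.  84.  56.] 64.0 [245. 246. 247.]
mill_table 0.98 [182. 133. 379. 226.] [557. -21.  39.] 55.0 [121. 127. 127.]
collar 0.65 [254. 188. 264. 197.] [511.  54.  55.] 60.0 [242.  246.5 246.5]
collet 0.63 [230. 175. 244. 184.] [541. 113.  72.] 77.0 [197. 207. 203.]
```

View pics/top0.png

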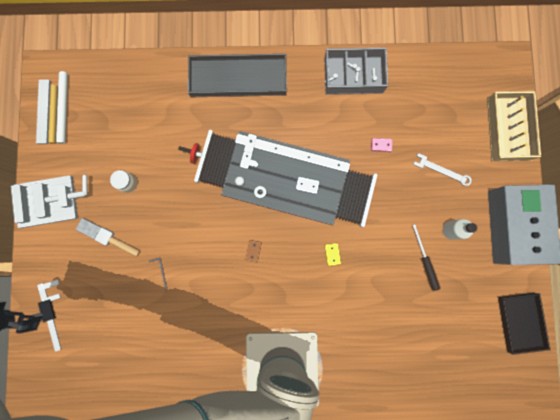

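View pics/scene0.png

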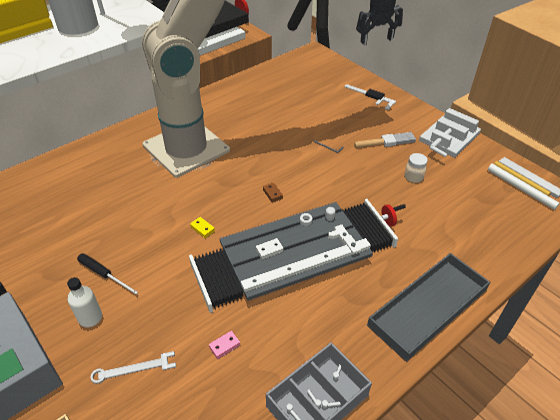

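The only grey/aluminium block is at (307,185) on the plate. The look-alikes, brown (254,250), yellow (333,255) and pink (382,145), all lie on the bench, so the white one on the plate is the spacer. The stop is at about (250,150), the collar at (260,192) and the collet at (239,181). I'll confirm with an enlarged crop and work out the table frame.

```bash
python3 - <<'E'
from h import *
s,im,d=look('top')
cv2.imwrite('pics/crop.png',cv2.resize(im[120:235,180:390,::-1],None,fx=3.5,fy=3.5,interpolation=cv2.INTER_CUBIC))
r=[q for q in ctrl.trace('top','mill_table')][0]
v,u=np.nonzero(r['pixels']&(d>0)); p=world('top',u,v,d[v,u])
q=p[(abs(p[:,2]-40)<6)|(abs(p[:,2]-55)<4)]
print(cv2.minAreaRect(q[:,:2].astype(np.float32)))
t=ctrl.trace('top','spacer')
for r in t:
    v,u=np.nonzero(r['pixels']&(d>0)); p=world('top',u,v,d[v,u])
    if np.median(p[:,2])>45: print('spacer',p.mean(0),cv2.minAreaRect(p[:,:2].astype(np.float32)))
print(ctrl.finger_overhang); print(ctrl.calibration('wrist'))
E
```

```text
((564.7037353515625, 7.876190185546875), (576.8007202148438, 201.10504150390625), 73.9867935180664)
spacer [528.31337097 -84.5342211   54.89722032] ((530.6892700195312, -85.6126708984375), (62.821441650390625, 40.8444938659668), 77.2723617553711)
25.0
{'vfov': 65.70646984690485, 'cx': 277.2494995605743, 'cy': 213.47928477248004, 'mount': array([[ 9.95784675e-05, -9.60695491e-01, -2.77604331e-01,
         7.05954109e+01],
       [ 9.99999568e-01,  3.52101444e-04, -8.59798708e-04,
         3.83986992e-01],
       [ 9.23749627e-04, -2.77604125e-01,  9.60695111e-01,
        -1.18619443e+02],
       [ 0.00000000e+00,  0.00000000e+00,  0.00000000e+00,
         1.00000000e+00]])}
```

View pics/crop.png

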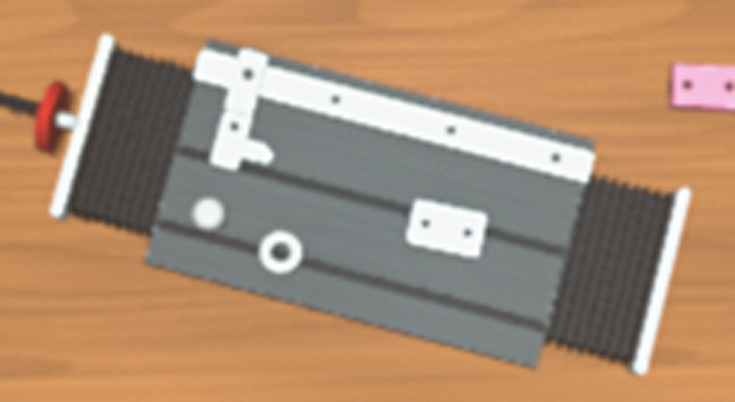

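The crop confirms it: white block with two dark holes on the plate, stop at crop (240,105), collar (280,250), collet (207,213). Next I'll move over the plate.

Call:
play_rows:
  targets:
    - [0,-50.5,-52,3,-2.5]
    - [0,-50.5,-52,3,-2.5]
    - [0,-50.5,-52,3,-2.5]
    - [0,-50.5,-52,3,-2.5]
    - [0,-50.5,-52,3,-2.5]
    - [0,-50.5,-52,3,-2.5]
    - [0,-50.5,-52,3,-2.5]
    - [0,-50.5,-52,3,-2.5]
    - [0,-50.5,-52,3,-2.5]
    - [0,-50.5,-52,3,-2.5]

```text
clock: 1.5
eef_pos: [423.8, 163.2, 235.9]
tool_rot: [3.141, 0.001, 2.86]
force: [1.7, 0.9, 0.7]
width: 85.8
gripper_force: 0.0
```

Call:
play_rows:
  targets:
    - [0,-14.5,-17,0,0]
    - [0,-14.5,-17,0,0]
    - [0,-14.5,-17,0,0]
    - [0,-14.5,-17,0,0]
    - [0,-14.5,-17,0,0]
    - [0,-14.5,-17,0,0]
    - [0,-14.5,-17,0,0]

```text
clock: 2.2
eef_pos: [514.8, -38.8, 235.5]
tool_rot: [3.141, -0.001, 2.858]
force: [-0.0, -0.2, 1.1]
width: 85.4
gripper_force: 0.0
```

```bash
cat >> h.py <<'E'
def wworld(u,v,z,s):
    """wrist pixels -> world points on plane z (equidistant fisheye)"""
    c=ctrl.calibration('wrist'); f=210/np.tan(np.radians(c['vfov'])/2); M=np.array(c['mount'])
    a=np.asarray(u,float)-c['cx']; b=np.asarray(v,float)-c['cy']; r=np.hypot(a,b)+1e-9; t=r/f
    ray=np.stack([np.sin(t)*a/r,np.sin(t)*b/r,np.cos(t)],-1)
    T=R.from_euler('xyz',s['tool_rot']).as_matrix()
    ray=ray@M[:3,:3].T@T.T; o=T@M[:3,3]+s['eef_pos']
    k=(z-o[2])/ray[...,2]
    return o+ray*k[...,None]
E
python3 - <<'E'
from h import *
s,im,d=look('wrist','w0.png'); print(s['eef_pos'],s['tool_rot'],s['force'])
for n in ['spacer','stop','collar','collet']:
    for r in ctrl.trace('wrist',n)[:2]:
        v,u=np.nonzero(r['pixels']); p=wworld(u,v,{'spacer':56,'stop':54,'collar':56,'collet':74}[n],s)
        print(n,round(r['confidence'],2),np.round(r['bbox']),np.round(p.mean(0),1),cv2.minAreaRect(p[:,:2].astype(np.float32)))
E
```

```text
[514.76597849 -38.75894274 235.52740126] [ 3.14117692e+00 -5.74754849e-04  2.85832137e+00] [-0.03691754 -0.20652414  1.06813536]
spacer 0.85 [206. 203. 272. 242.] [526.3 -82.2  56. ] ((526.4158935546875, -82.59170532226562), (61.27705383300781, 39.33495330810547), 75.90806579589844)
spacer 0.85 [107.  31. 152.  92.] [ 343.4 -137.3   56. ] ((342.7552185058594, -137.4580841064453), (55.787593841552734, 35.00971221923828), 6.421763896942139)
stop 0.75 [384. 222. 434. 298.] [613.6  86.7  54. ] ((622.2373046875, 92.12664794921875), (93.67132568359375, 52.124874114990234), 13.072927474975586)
collar 0.98 [349. 149. 388. 187.] [510.1  53.3  56. ] ((510.1084289550781, 52.989105224609375), (34.90464401245117, 32.678199768066406), 48.782161712646484)
collet 0.5 [ 76. 128. 553. 309.] [531.6 -23.5  74. ] ((555.2053833007812, 18.10693359375), (537.4385375976562, 179.3264923095703), 73.72779083251953)
```

View pics/w0.png

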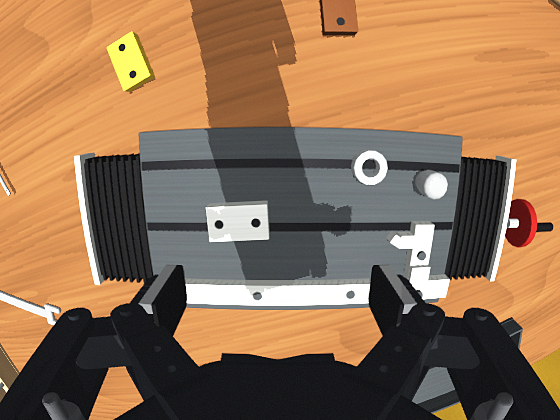

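The wrist view shows the spacer at (238,222) with holes at (219,225) and (256,223). The rail's face edge is at row ~283, the stop's jaw at (400,242) and the stop face near column 413.

```bash
python3 - <<'E'
from h import *
s=ctrl.read_state()
P=lambda u,v,z: wworld(np.array([u]),np.array([v]),z,s)[0,:2]
im=cv2.imread('pics/w0.png'); g=cv2.cvtColor(im,cv2.COLOR_BGR2GRAY).astype(float)
# rail top edge in columns 195..365: strongest dark->bright transition rows 270..295
us=np.r_[195:240,275:315,335:365]; gv=np.diff(g[268:300][:,us],axis=0); vs=268.5+gv.argmax(0)
p=wworld(us,vs,54,s)[:,:2]
l=cv2.fitLine(p.astype(np.float32),cv2.DIST_HUBER,0,.01,.01).ravel(); l[:2]*=np.sign(l[1])
yaw=np.arctan2(l[1],l[0])-np.pi/2; print('rail',l,'yaw',yaw, 'resid',np.abs((p-l[2:])@[-l[1],l[0]]).mean())
ex=np.array([np.cos(yaw),np.sin(yaw)]); ey=np.array([-ex[1],ex[0]])
fr=lambda q:((np.asarray(q)-l[2:])@ex,(np.asarray(q)-l[2:])@ey)
h=P(256,223,56)-P(219,225,56); print('spacer yaw',np.arctan2(h[1],h[0])-np.pi/2)
for n,q in dict(sp=(526.3,-82.3),tcp=s['eef_pos'][:2],collar=(510.1,53.2),plateedge=P(300,129,40),stopface=P(413,258,62),stopjaw=P(412,232,54),jawtip=P(391,241,54),collet=P(432,178,74)).items(): print(n,np.round(fr(q),1))
E
```

```text
rail [ 2.7520984e-01  9.6138418e-01  6.0211047e+02 -7.2324928e+01] yaw -0.278808 resid 1.079287635824766
spacer yaw -0.22058940483009537
sp [-70.1 -30.5]
tcp [-93.7   9.7]
collar [-123.    95.4]
plateedge [-157.7   31.7]
stopface [-31.4 151.7]
stopjaw [-57.5 149.9]
jawtip [-48.  127.2]
collet [-118.1  155.9]
```

Call:
play_rows:
  targets:
    - [0.65,2.3,-4,5,-0.3]
    - [0.65,2.3,-4,10,-0.3]
    - [0.65,2.3,-4,13,-0.3]
    - [0.65,2.3,-4,15,-0.3]
    - [0.65,2.3,-4,16,-0.3]
    - [0.65,2.3,-4,16.5,-0.3]
    - [0.65,2.3,-4,16.7,-0.3]
    - [0.65,2.3,-4,16.7,-0.3]

```text
clock: 3.25
eef_pos: [482.5, -70.6, 69.4]
tool_rot: [3.141, 0.002, 2.865]
force: [1.2, 0.3, 0.3]
width: 30.0
gripper_force: 0.0
```

```bash
cat >> h.py <<'E'
def rail(q):
    yaw=-.2788; ex=np.array([np.cos(yaw),np.sin(yaw)]); o=np.array([602.11,-72.32])
    d=np.asarray(q)[...,:2]-o
    return np.stack([d@ex,d@np.array([-ex[1],ex[0]])],-1)
def report(fn=None,top=False):
    s,im,d=look('wrist',fn); print('tcp',np.round(rail(s['eef_pos']),1),np.round(s['eef_pos'],1),np.round(s['tool_rot'],3),'w',s['width'],'F',np.round(s['force'],1))
    for r in ctrl.trace('wrist','spacer')[:2]:
        v,u=np.nonzero(r['pixels']); p=wworld(u,v,56,s)
        print(round(r['confidence'],2),np.round(r['bbox']),rail(p.mean(0)),cv2.minAreaRect(rail(p).astype(np.float32)))
    if top:
        s,im,d=look('top')
        for r in ctrl.trace('top','spacer')[:4]:
            v,u=np.nonzero(r['pixels']&(d>0)); p=world('top',u,v,d[v,u])
            if np.median(p[:,2])>45: print('top',rail(p.mean(0)),cv2.minAreaRect(rail(p).astype(np.float32)))
E
python3 -c "
from h import *
report('w1.png')"
```

```text
tcp [-115.4  -31.2] [482.5 -70.6  69.4] [3.141e+00 2.000e-03 2.865e+00] w 30.007828474252563 F [1.2 0.3 0.3]
0.9 [230. 316. 322. 358.] [-82.6765855  -30.90944858] ((-82.23407745361328, -31.48837661743164), (27.586641311645508, 45.83845520019531), 3.029282331466675)
0.7 [423.   0. 482.  16.] [-244.78954113   48.44514397] ((-244.07003784179688, 48.395694732666016), (8.826459884643555, 34.04595947265625), 13.358965873718262)
```

View pics/w1.png

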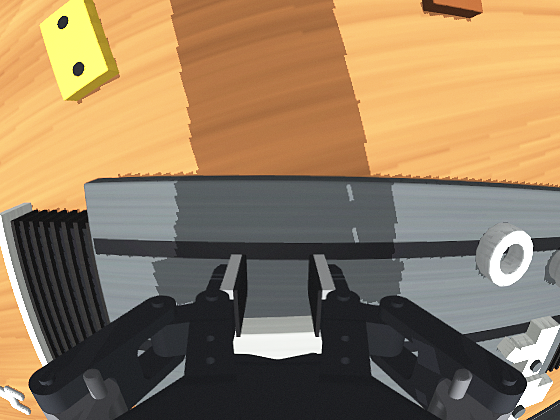

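Fingers are at the plate, open 30 mm, centred behind the spacer's long side (visible between the pads at (278,335)). I'll push it towards the rail.

Call:
play_rows:
  targets:
    - [0.65,-1,0,0,0]
    - [0.65,-1.6,0,0,0]
    - [0.65,-2.2,0,0,0]
    - [0.65,-2.8,0,0,0]
    - [0.65,-3.4,0,0,0]
    - [0.65,-4,0,0,0]
    - [0.65,-4.6,0,0,0]
    - [0.65,-5.2,0,0,0]
    - [0.65,-5.6,0,0,0]
    - [0.65,-5.8,0,0,0]

```text
clock: 4.35
eef_pos: [538.0, -86.8, 68.6]
tool_rot: [3.142, 0.0, 2.865]
force: [-0.8, -0.1, 0.2]
width: 29.6
gripper_force: 0.3
```

Call:
play_rows:
  targets:
    - [0.65,-0.2,0,0,0]
    - [0.65,-0.4,0,0,0]
    - [0.65,-0.6,0,0,0]
    - [0.65,-0.8,0,0,0]
    - [0.65,-0.9,0,0,0]
    - [0.65,-1,0,0,0]

```text
clock: 4.95
eef_pos: [547.1, -89.3, 68.6]
tool_rot: [-3.142, -0.0, 2.865]
force: [-0.9, 0.1, 0.5]
width: 29.9
gripper_force: 0.4
```

```bash
python3 -c "
from h import *
report('w2.png',True)"
```

```text
tcp [-48.2 -31.5] [547.1 -89.3  68.6] [-3.142 -0.     2.865] w 29.889008909725902 F [-0.9  0.1  0.5]
0.88 [233. 288. 320. 360.] [-23.97742647 -31.17201691] ((-23.55567169189453, -31.728404998779297), (43.8591423034668, 45.719966888427734), 1.363142728805542)
```

Call:
play_rows:
  targets:
    - [0.65,-0.1,0,0,0]
    - [0.65,-0.2,0,0,0]
    - [0.65,-0.3,0,0,0]
    - [0.65,-0.3,0,0,0]
    - [0.65,-0.3,0,0,0]

```text
clock: 5.65
eef_pos: [548.9, -89.8, 68.4]
tool_rot: [-3.141, -0.002, 2.865]
force: [-4.5, 2.1, 2.7]
width: 29.9
gripper_force: 2.3
```

Call:
play_rows:
  targets:
    - [0.65,-0.1,0,0,0]
    - [0.65,-0.2,0,0,0]
    - [0.65,-0.2,0,0,0]
    - [0.65,-0.2,0,0,0]

```text
clock: 6.05
eef_pos: [549.0, -89.9, 68.2]
tool_rot: [-3.141, -0.006, 2.865]
force: [-7.5, 2.7, 5.4]
width: 30.0
gripper_force: 4.0
```

```bash
python3 -c "
from h import *
report('w2.png',True)"
```

```text
tcp [-46.2 -31.6] [549.  -89.9  68.2] [-3.141 -0.006  2.865] w 30.002461290272908 F [-7.5  2.7  5.4]
0.97 [233. 288. 320. 358.] [-22.56698279 -31.25066202] ((-22.314714431762695, -31.169836044311523), (42.50871276855469, 44.91046142578125), 0.13812077045440674)
```

View pics/w2.png

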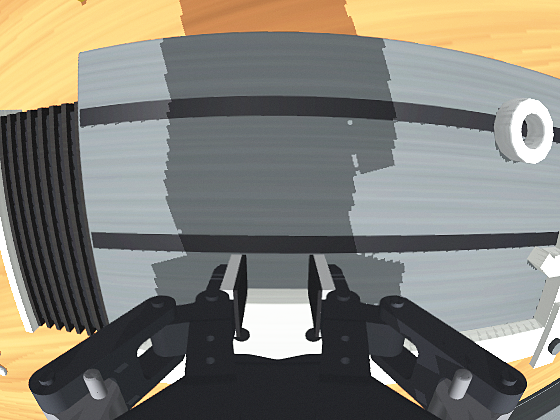

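The hard stop and rising force put the spacer flat on the rail. I'll back off, rise and check.

Call:
play_rows:
  targets:
    - [0.65,0.8,0,0,0]
    - [0.65,2.5,0,0,0]
    - [0.65,4,0,-2,0]
    - [1,4.5,0,-6,0]
    - [1,4.5,-1,-11,0]
    - [1,4.5,-2,-13,0]
    - [1,4.5,-2,-13,0]
    - [1,4.5,-2,-13,0]

```text
clock: 7.05
eef_pos: [504.0, -97.9, 199.0]
tool_rot: [3.141, 0.003, 2.864]
force: [-0.1, 0.5, -1.0]
width: 0.4
gripper_force: 0.0
```

```bash
python3 -c "
from h import *
report('w3.png',True)"
```

```text
tcp [-87.2 -51.6] [504.  -97.9 199. ] [3.141e+00 3.000e-03 2.864e+00] w 0.446707702991145 F [-0.1  0.5 -1. ]
0.82 [145.   8. 196.  76.] [-228.7944095 -139.8702621] ((-229.5852813720703, -140.44113159179688), (55.43095016479492, 32.93547058105469), 23.25606346130371)
0.68 [387.   0. 425.  27.] [-257.86559088   55.69180997] ((-257.61328125, 55.80381774902344), (25.82811737060547, 36.79639434814453), 8.948432922363281)
top [ -84.96484476 -469.67859342] ((-82.02774810791016, -476.70452880859375), (56.46644973754883, 46.877838134765625), 22.00718116760254)
top [-15.39278499  -7.67434649] ((-15.607410430908203, -7.926347732543945), (31.575504302978516, 10.798657417297363), 3.4054512977600098)
```

View pics/w3.png

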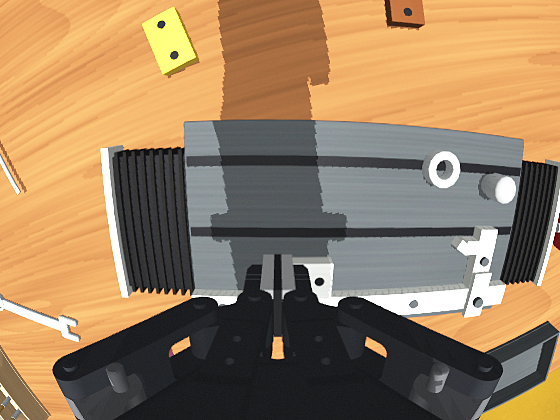

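The right end of the spacer shows at (332,258)–(333,285), with a hole at (320,282), flush to the rail; its other end is hidden behind the fingers.

```bash
python3 -c "
from h import *
s=ctrl.read_state()
print(rail(wworld(np.array([308,331,333,320]),np.array([257,258,285,282]),56,s)))
print('stopface,arm,jawtip',rail(wworld(np.array([472,470,453]),np.array([272,262,241]),np.array([58,54,54]),s)))
"
```

```text
[[-45.01466201 -24.00381883]
 [-43.85876363  -3.55585402]
 [-16.67904492   0.13427024]
 [-20.05939056 -12.08750397]]
stopface,arm,jawtip [[-23.98438518 146.45574153]
 [-33.50822489 143.8575667 ]
 [-56.9613213  117.60814682]]
```

Call:
play_rows:
  targets:
    - [1,-3,-2,0,0]
    - [1,-6.8,-3.5,0,0]
    - [1,-6.8,-3.5,1,0]
    - [1,-6.8,-3.5,4,0]
    - [1,-6.8,-3.5,8,0]
    - [1,-6.8,-3.5,11,0]
    - [1,-6.8,-3.5,12.5,0]
    - [1,-6.8,-3.5,13,0]
    - [1,-6.8,-3.5,13,0]

```text
clock: 8.15
eef_pos: [559.0, -149.7, 68.3]
tool_rot: [3.142, -0.001, 2.865]
force: [-0.5, 0.4, 0.2]
width: 0.2
gripper_force: 0.0
```

```bash
python3 -c "
from h import *
report('w4.png',True)"
```

```text
tcp [-20.1 -86.3] [ 559.  -149.7   68.3] [ 3.142e+00 -1.000e-03  2.865e+00] w 0.1826228545626817 F [-0.5  0.4  0.2]
0.93 [328. 240. 449. 312.] [-23.50439479 -32.69901665] ((-20.222951889038086, -32.51606750488281), (62.62744903564453, 41.52561569213867), 89.52908325195312)
top [-21.65266864 -20.8593382 ] ((-17.54637336730957, -24.662181854248047), (34.913856506347656, 45.17097854614258), 0.603549599647522)
```

View pics/w4.png

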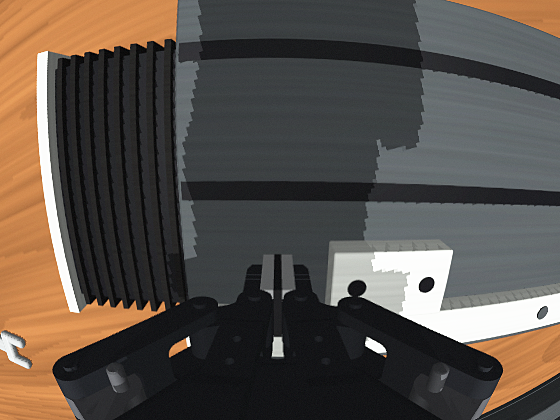

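Spacer (388,280) is flush along the rail, with the shut fingers at (280,270) beyond its -y end. Next, the slide along the rail.

Call:
play_rows:
  targets:
    - [1,0,0.6,0,0]
    - [1,0,1.2,0,0]
    - [1,0,1.8,0,0]
    - [1,0,2.5,0,0]
    - [1,0,3.2,0,0]
    - [1,0,3.9,0,0]
    - [1,0,4.6,0,0]
    - [1,0,5.3,0,0]
    - [1,0,6,0,0]
    - [1,0,6.5,0,0]

```text
clock: 9.35
eef_pos: [577.0, -86.5, 68.6]
tool_rot: [3.141, -0.0, 2.865]
force: [-0.5, -0.7, 0.4]
width: -0.1
gripper_force: 0.3
```

```bash
python3 -c "
from h import *
report('w5.png',True)"
```

```text
tcp [-20.2 -20.5] [577.  -86.5  68.6] [ 3.141 -0.     2.865] w -0.08755728336852461 F [-0.5 -0.7  0.4]
0.66 [523. 188. 559. 340.] [-16.63634133 144.62844506] ((-9.398860931396484, 145.3243408203125), (114.0091323852539, 30.746061325073242), 24.328462600708008)
0.6 [304. 239. 433. 314.] [-24.94052922  23.52284878] ((-21.331533432006836, 22.969345092773438), (62.395992279052734, 41.814701080322266), 88.94554901123047)
```

Call:
play_rows:
  targets:
    - [1,0,0.6,0,0]
    - [1,0,1.3,0,0]
    - [1,0,2,0,0]
    - [1,0,2.7,0,0]
    - [1,0,3.4,0,0]
    - [1,0,4.1,0,0]
    - [1,0,4.8,0,0]
    - [1,0,5.5,0,0]
    - [1,0,6.2,0,0]
    - [1,0,6.6,0,0]

```text
clock: 10.55
eef_pos: [595.1, -22.9, 68.6]
tool_rot: [3.141, 0.0, 2.865]
force: [-0.4, -0.3, 0.4]
width: -0.3
gripper_force: 0.2
```

```bash
python3 -c "
from h import *
report('w6.png',True)"
```

```text
tcp [-20.3  45.6] [595.1 -22.9  68.6] [3.141 0.    2.865] w -0.33284008052385733 F [-0.4 -0.3  0.4]
0.74 [304. 237. 433. 314.] [-25.30970989  89.44884044] ((-21.389986038208008, 88.7707290649414), (61.67124938964844, 40.86919021606445), 89.03677368164062)
0.66 [  0. 343.  45. 384.] [  62.4426864  -145.05615058] ((63.6505126953125, -150.03341674804688), (34.67371368408203, 62.6649055480957), 13.34222412109375)
```

View pics/w6.png

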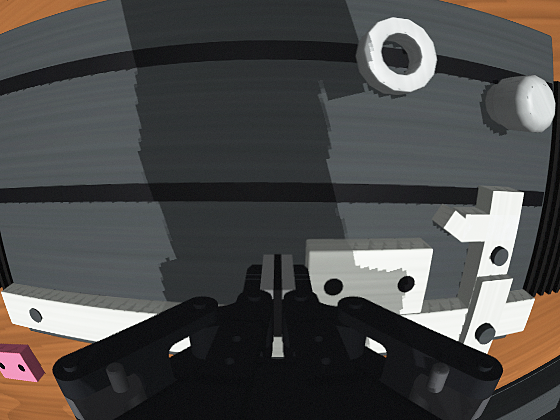

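The spacer (368,278) is aligned with the pocket mouth, jaw at (460,225). I'll push it home slowly.

Call:
play_rows:
  targets:
    - [1,0,0.4,0,0]
    - [1,0,0.8,0,0]
    - [1,0,1.2,0,0]
    - [1,0,1.6,0,0]
    - [1,0,2,0,0]
    - [1,0,2.3,0,0]
    - [1,0,2.5,0,0]
    - [1,0,2.6,0,0]

```text
clock: 11.55
eef_pos: [602.0, 1.3, 68.6]
tool_rot: [3.142, -0.0, 2.865]
force: [-0.7, -0.9, 0.6]
width: 0.1
gripper_force: 0.3
```

Call:
play_rows:
  targets:
    - [1,0,0.1,0,0]
    - [1,0,0.2,0,0]
    - [1,0,0.3,0,0]
    - [1,0,0.3,0,0]

```text
clock: 11.95
eef_pos: [602.9, 4.1, 68.6]
tool_rot: [3.141, 0.0, 2.865]
force: [-0.2, -0.7, -0.1]
width: 0.3
gripper_force: 0.1
```

Call:
play_rows:
  targets:
    - [1,0,0.1,0,0]
    - [1,0,0.2,0,0]
    - [1,0,0.3,0,0]
    - [1,0,0.4,0,0]
    - [1,0,0.4,0,0]

```text
clock: 12.45
eef_pos: [603.6, 7.3, 68.6]
tool_rot: [-3.141, -0.0, 2.864]
force: [-0.7, -1.9, 1.4]
width: -0.1
gripper_force: 1.2
```

Call:
play_rows:
  targets:
    - [1,0,0.1,0,0]
    - [1,0,0.2,0,0]
    - [1,0,0.2,0,0]
    - [1,0,0.2,0,0]

```text
clock: 12.85
eef_pos: [603.6, 7.5, 68.6]
tool_rot: [-3.139, -0.001, 2.863]
force: [-2.8, -5.8, 2.3]
width: 0.3
gripper_force: 3.1
```

```bash
python3 -c "
from h import *
report('w7.png',True)"
```

```text
tcp [-20.5  77.2] [603.6   7.5  68.6] [-3.139e+00 -1.000e-03  2.863e+00] w 0.25293286560533274 F [-2.8 -5.8  2.3]
0.88 [  0. 337.  25. 379.] [  61.47965866 -125.35403477] ((65.46996307373047, -125.20210266113281), (24.018306732177734, 55.05398941040039), 58.084510803222656)
0.72 [305. 238. 432. 311.] [-25.13229371 120.61978923] ((-22.9932804107666, 120.54583740234375), (63.47467041015625, 39.11210250854492), 84.85125732421875)
```

View pics/w7.png

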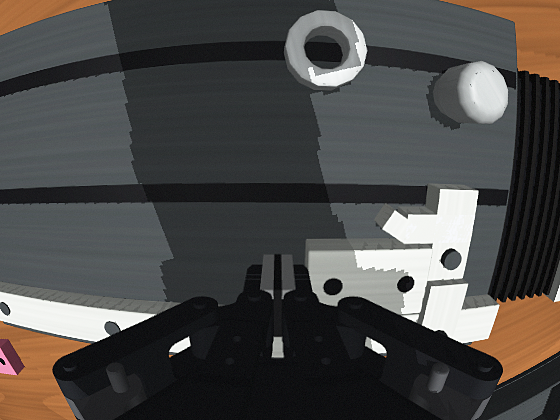

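It hit a hard stop where expected, with the spacer's end at the bridge (column ~430) and the jaw beside it. Back off, rise and check.

Call:
play_rows:
  targets:
    - [1,0,-0.5,0,0]
    - [1,0,-1.5,0,0]
    - [1,0,-3,0,0]
    - [1,0,-5,-3,0]
    - [1,2,-7,-8,0]
    - [1,4,-8,-12,0]
    - [1,4,-8,-12,0]
    - [1,4,-8,-12,0]

```text
clock: 13.85
eef_pos: [544.4, -57.2, 190.1]
tool_rot: [3.141, 0.003, 2.863]
force: [0.2, -0.4, -0.0]
width: 0.1
gripper_force: 0.0
```

```bash
python3 - <<'E'
from h import *
report('w8.png',True)
s,im,d=look('top')
a=im[125:205,225:300,::-1]; b=cv2.imread('pics/w8.png')[130:340,250:560]
a=cv2.resize(a,None,fx=5,fy=5,interpolation=cv2.INTER_CUBIC); b=cv2.resize(b,(int(310*400/210*.7),400))
cv2.imwrite('pics/c8.png',np.hstack([a,b]))
for n in ['collar','collet']: 
  for r in ctrl.trace('top',n)[:1]:
    v,u=np.nonzero(r['pixels']&(d>0)); print(n,np.median(world('top',u,v,d[v,u]),0))
E
```

```text
tcp [-59.6  -1.4] [544.4 -57.2 190.1] [3.141e+00 3.000e-03 2.863e+00] w 0.059758686682175904 F [ 0.2 -0.4 -0. ]
0.96 [378. 230. 442. 274.] [-21.28992531 116.5192036 ] ((-20.282991409301758, 118.21920776367188), (67.00498962402344, 41.165794372558594), 89.1707992553711)
0.94 [ 97.   0. 147.  57.] [-221.30825083 -131.47758113] ((-224.8929443359375, -132.10043334960938), (58.58669662475586, 35.30936050415039), 22.757680892944336)
top [-18.15238765 119.89707389] ((-16.697717666625977, 120.06781005859375), (59.658424377441406, 38.946075439453125), 89.03064727783203)
collar [512.02650154  56.55327052  55.75714065]
collet [540.95470863 109.80442936  72.1336505 ]
```

View pics/c8.png

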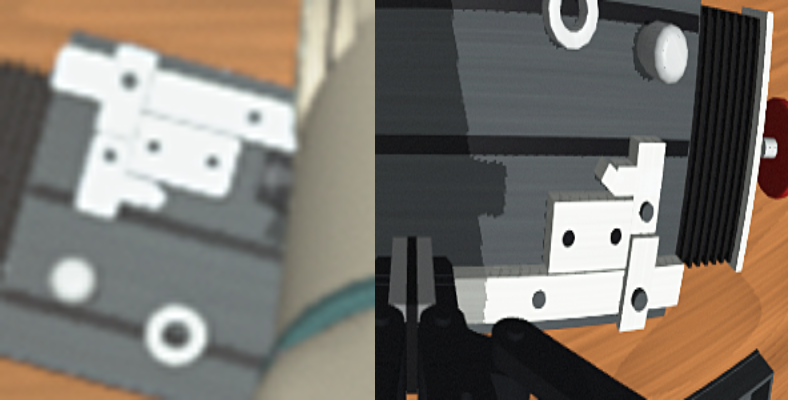

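The spacer is flush with both the rail and the stop, parallel (hole line and rail edge have equal slopes), and the collar and collet have not moved. The hand is clear, so I'm handing in.

```bash
python3 -c "
from h import *
print(ctrl.finish_job())"
```

```text
the job is handed in; nothing more can be done
None
```

I pushed the spacer flat against the rail, slid it into the stop pocket until it stopped hard, and took the hand away. The final images show it flush with both faces and the collar and collet unmoved; I handed the job in after about 14 s, but it gave back no verdict.

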